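# Stand up the fallen capacitor and hold the discharge tool on its terminals

## Robot

A 6-joint arm with a two-finger parallel gripper is mounted at the origin on the work surface. World frame = base frame: x ahead of the robot, y to its left, z up, the work surface at z = 0. Lengths are in m, angles in degrees, forces in N, time in s.
With the tool pointing down it reaches from about 0.35 to 0.875 m from the base axis. Payload 4.2 kg.
Tool frame: the origin (TCP) lies at the very end of the fingers, on their centre line; the grasp point (between the pads) lies 19 mm behind it; z points along the fingers, x is the direction in which the jaws open and shut, and the axes are right-handed (so a half turn about z gives the same grasp; the last joint's range is limited). The gripper opens to 87 mm and grips with 3 to 60 N. Pads are 19 mm wide; open, the fingers measure 117 mm over their backs; the gripper's body (75 mm by 190 mm) begins 51 mm behind the grasp point.
Start: joints at [87.525, 22.042, 0.453, 0, -68.411, -14.817], TCP at [0.186, 0.597, 0.223] pointing down, gripper open.
Joint ranges: [-179.83, 179.83], [-69.29, 118.12], [-61.27, 80.66], [-181.25, 117.63], [-171.15, -9.14], [-177.46, 177.46]. Speed limits (degrees/s): [159.86, 159.86, 180, 180, 180, 180].

## Interface

Orientations are given as a 3x3 rotation matrix whose columns are the frame's x, y, z axes.
In Python, from station import r gives the robot as it stands.
- The arm moves only by the shell command python3 -m jog 'ROWS' [OPENING]. ROWS is JSON, a list of rows, each a list of 2 entries, a list of its own where there are three numbers: the shift along the tool's x, y, z in m, then the turn, a rotation vector about the tool's x, y, z in units of 5 degrees (1.0 is 5 degrees). A call has exactly 10 rows; each row is the pose to reach, as a shift and turn from the pose commanded when the call began, along the tool's axes at that moment; what a row does not reach only later rows make up. A row lasts 1/12 s, in which the tool goes at most 41.7 mm and 7.16 degrees, less where a joint would pass 70% of its speed; a pose out of reach is approached as far as the arm can. A call with a gripper value outside its range is refused whole. OPENING is the finger opening in m, from 0 to 0.087, set as the call begins (- or left out, the last holds). The fingers move at their own pace and stop on an object; the grip force is fixed at half the most. Time passes only in rows, so rows that repeat a pose let the fingers close, or fill a call up. It gives the time, the measured TCP pose, the force and the opening at its end, in the units of the state.
- r.sense(): the state, without advancing time (a new reading comes with each control period).
- r.capture(name): name is "scene" or "top" or "wrist"; returns (picture, depth): 384x512x3 uint8, blue, green, red; 384x512 float32, m along the optical axis (not along the pixel's ray), 0 where there is no reading.
- r.calibration(name): a dict with "fx", "fy", "cx", "cy" (pixels), "R" (3x3) and "t" (3): a world point X has camera coordinates R X + t; the wrist camera has in their place "tool_from_camera" (4x4, takes a point from camera to tool coordinates, whose origin is the TCP and whose axes are the tool frame's). Camera axes: x right, y down, z forward; pixel columns grow to the right and rows downward; lengths in m; the calibration is good to about 2 mm. A picture is of the moment at which its call begins: read the wrist's pose just before it. calibration takes no time and is no camera call.
- r.finish_job(): hands the job in, once; it reports no verdict.
Trained networks look in the newest picture that a camera, given by its name, has taken for a name from the list of things; names that differ only in an ending like _2 or _b are one class to them, and where a whole thing is asked for, a point or a joint stands for the part that bears it (a point fixed in the world has none). Each returns a list of dicts, best first, with "confidence" (0 to 1); they miss things now and then, are a little off and sometimes report something else, mostly with a low value. They report only what shows in the picture. A call takes as long as a camera call. They do not tell look-alikes from the thing itself.
- r.cut_out(query, camera): "region" (384x512 bool, what is visible of it) and "uv" ([column, row] in pixels, amid what is visible of it).
The state is a dict: "time_s": time; "joints": joint angles; "joint_velocities": joint speeds; "effort": joint torques, N m; "tcp_pos": TCP position; "ee_rot": TCP orientation; "wrist_force": force on the tool from outside, world axes, zero at the start; "moment": the same for the moment, N m; "gripper_width": opening from 0.0 (shut) to 1.0 (fully open).
Only numpy, scipy, OpenCV 4.12 (cv2) and the standard library are available. Lean on these libraries where they do the work, as an engineer would, in place of code of your own. Each camera call takes 0.05 s, during which the arm holds its last target.

## Task

The tall can capacitor has toppled over in the rail: stand it upright again, gently, in the gap among its short neighbours, and let go of it. Then take the two-pronged discharge tool out of the tool stand and hold it upright with one sprung pin on each of that capacitor's two screw terminals, pressing lightly so that both pins are sprung in about half-way; finish while still holding it there. Leave the short capacitors standing where they are, and the screwdriver and nut driver in the stand.

Things in the scene. Friction and masses are not known exactly. Their poses are not given: they have to be found in the camera images.
- rail: Fixed aluminium channel tray that the capacitors stand in, long side along its y axis. Inside 350 mm long (y) by 57 mm wide (x); floor 2 mm above the bench, edge lips all round 3 mm thick, their tops 10 mm above the bench (8 mm above the floor). Origin: middle of its underside, on the bench.
- capacitor: The fallen capacitor: dark can 51 mm in diameter, 82 mm tall, 0.15 to 0.31 kg, two aluminium screw terminals on its top end (12 mm in diameter, 6 mm proud, 22 mm apart on its x axis). Origin: centre of its bottom face; z runs from there to the terminals. It starts lying along the rail, terminals towards the rail's +y, axis 27.5 mm above the bench, at most 3 mm off the rail's middle line.
- capacitor_plus (a point): Centre of the flat outer face of one terminal of the fallen capacitor: 88 mm from the bottom face, at +11 mm on the capacitor's x axis.
- capacitor_minus (a point): Centre of the flat outer face of its other terminal: same height, at -11 mm on the capacitor's x axis.
- short_cap_1: Short capacitor standing in the rail at the -y end, not to be disturbed: dark can 51 mm in diameter, 56 mm tall (62 mm with its two terminals). Origin: centre of its bottom face; z up.
- short_cap_2: Short capacitor standing in the rail next to the one at the -y end, just behind the bottom of the fallen one, not to be disturbed: dark can 51 mm in diameter, 56 mm tall (62 mm with its two terminals). Origin: centre of its bottom face; z up.
- short_cap_3: Short capacitor standing in the rail at the +y end, beyond the fallen one's terminals, not to be disturbed: dark can 51 mm in diameter, 56 mm tall (62 mm with its two terminals). Origin: centre of its bottom face; z up.
- tool_stand: Fixed grey sheet-steel bridge, 66 mm (x) by 226 mm (y; 282 mm over its feet), top face 85 mm above the bench, with three equal slots 25 mm (x) by 36 mm (y) at -70, 0 and +70 mm along its y axis; which tool hangs in which slot varies. Origin: middle of its underside, on the bench.
- discharge_tool: Discharge tool, 0.15 kg, hung upright in a slot. Origin: middle of the guard's underside (on the stand's top); z up the handle, y through both prongs. Guard 36 (x) x 48 (y) x 5 mm; above it a flat grey handle 24 (x) x 36 (y), up to z 105; below, nose 21 x 32 to z -25, then two prongs at y -11 and +11 with brass pins, 5 mm thick, that end at z -57 unpressed. Either pin may go on either terminal.
- pin_a_end (a point): Rounded outer end of the sprung pin at y = -11 mm of the tool.
- pin_b_end (a point): Rounded outer end of the sprung pin at y = +11 mm of the tool.
- pin_a (a joint): How far pin a is pushed into its prong, in m: 0 free, 0.008 fully in. Spring: 0.7 N to start moving, then 0.35 N per mm (2.1 N half-way).
- pin_b (a joint): The same for pin b.
- screwdriver: Screwdriver with a round grey handle 26 mm in diameter, hanging upright in another slot by a round guard 48 mm across; its handle ends 85 mm above the guard's underside. Origin: middle of the guard's underside; z up.
- nut_driver: Nut driver with a round wooden handle 29 mm in diameter, hanging in the third slot in the same way, of the same height. Origin: middle of the guard's underside; z up.
Things that resemble listed ones, but are neither listed nor needed, are in the scene too. What is shaped like the capacitor but brown is not meant.

How it is judged (in metres and radians):
On the way, in this order (a step that is already met when the one before it is completed fails the run):
1. the tall capacitor stands upright in the gap in the rail, let go and at rest (angle between capacitor's own z axis and vertical below 0.09 rad and x of capacitor in the frame of rail between -0.007 and 0.007 m and y of capacitor in the frame of rail between -0.062 and 0.117 m and z of capacitor in the frame of rail between -0.001 and 0.005 m and contact force between each of the arm, the fingers and capacitor below 0.2 N and linear speed of capacitor below 0.02 m/s), for 0.2 s.
2. the discharge tool is lifted clear of the stand in the fingers (contact force between the fingers and discharge_tool above 1 N and contact force between discharge_tool and tool_stand below 0.1 N and height (world z) of each of pin_a_end, pin_b_end above 0.088 m), for 0.1 s.
At the end, for the whole second after the job is handed in: The tall capacitor stands within 5 deg of upright in the gap of the rail, let go; the tool, held in the fingers and off the stand, is within 8 deg of upright, a pin end within 7 mm of the centre of each terminal face, each pin pushed in 1.5 to 6.5 mm, 1 to 8 N in all, all at rest (all of step 1 and angle between discharge_tool's own z axis and vertical below 0.14 rad and value of joint pin_a between 0.0015 and 0.0065 m and value of joint pin_b between 0.0015 and 0.0065 m and ((distance between pin_a_end and capacitor_minus below 0.007 m and distance between pin_b_end and capacitor_plus below 0.007 m) or (distance between pin_a_end and capacitor_plus below 0.007 m and distance between pin_b_end and capacitor_minus below 0.007 m)) and contact force between discharge_tool and capacitor between 1 and 8 N and contact force between the fingers and discharge_tool above 1 N and linear speed of discharge_tool below 0.02 m/s and contact force between discharge_tool and tool_stand below 0.1 N); the arm keeps its last pose, push and grip.
It fails at once if a short capacitor was knocked over or shifted by more than 40 mm (angle between any of short_cap_1, short_cap_2, short_cap_3's own z axis and vertical above 0.5 rad or distance of any of short_cap_1, short_cap_2, short_cap_3 from where it was at the start of the episode above 0.04 m).
It fails at once if the screwdriver or nut driver was tipped over in or pulled out of the stand (angle between any of screwdriver, nut_driver's own z axis and vertical above 0.4 rad or distance of any of screwdriver, nut_driver from where it was at the start of the episode above 0.04 m).
It fails at once if the capacitor was dropped (falling at over 0.4 m/s out of the fingers) or slammed into the rail (contact force between capacitor and rail above 80 N or (contact force between the fingers and capacitor below 0.2 N and linear speed of capacitor above 0.4 m/s)).
It fails at once if the tool was jammed hard on the capacitor (contact force between discharge_tool and capacitor above 20 N).
It also fails if it takes over 64 s, if anything falls off the work surface, if the arm or the gripper's body presses on something with over 40 N, if the wrist force passes 120 N, or if a joint passes its speed limit or range.

## Working session

There is one attempt and no reset: what is moved stays moved. The work goes in short steps, Python scripts to look and compute and a shell command to move; the robot and the scene stay as the last step left them, time stands still between calls to the robot, and variables do not carry over. Pictures are saved under pics/ and viewed, and the job is handed in when it is done.

```bash
ls; mkdir -p pics; python3 - <<'E'
from station import r
import cv2
print(r.sense())
for n in ("scene","top","wrist"):
    im,d=r.capture(n); cv2.imwrite(f"pics/{n}0.png",im); print(n,r.calibration(n))
E
```

```text
pics
{'time_s': 0.0, 'joints': array([ 8.75249393e+01,  2.20886366e+01,  3.78786650e-01, -2.84514353e-02,
       -6.84102790e+01, -1.48178180e+01]), 'joint_velocities': array([ 0.10494676, -0.00772313, -0.05632696,  0.10520048, -0.05250542,
       -0.01178607]), 'effort': array([-5.03236261e-04, -3.90658844e+01,  1.87394750e+01,  4.21968296e+00,
        1.08827706e-02, -1.97258378e-04]), 'tcp_pos': array([0.18557721, 0.5961768 , 0.22147659]), 'ee_rot': array([[-2.97430529e-01, -9.54743304e-01, -5.51842998e-04],
       [-9.54741054e-01,  2.97431027e-01, -2.07470562e-03],
       [ 2.14494653e-03, -9.02136240e-05, -9.99997696e-01]]), 'wrist_force': array([-0.00447634,  0.00695831,  0.25223993]), 'moment': array([-0.01167953, -0.01883108, -0.02849015]), 'gripper_width': 0.9984738728583277}
scene {'fx': 379.8510097585234, 'fy': 379.8510097585234, 'cx': 252.16965313516707, 'cy': 186.32983577488946, 'R': array([[-0.43860379,  0.89867476,  0.00322163],
       [ 0.68471956,  0.33649915, -0.64647309],
       [-0.58205312, -0.28133964, -0.76292999]]), 't': array([ 0.20855029, -0.32453079,  1.25192306])}
top {'fx': 350.342358274124, 'fy': 350.342358274124, 'cx': 259.90246327432743, 'cy': 191.32113800316068, 'R': array([[-0.02514254, -0.9995759 , -0.01469255],
       [-0.99362707,  0.02660292, -0.10953328],
       [ 0.1098777 ,  0.01184497, -0.99387453]]), 't': array([0.03635419, 0.5127729 , 0.99931447])}
wrist {'fx': 343.40845214615575, 'fy': 343.40845214615575, 'cx': 254.5648576939388, 'cy': 195.9776845524836, 'tool_from_camera': array([[ 9.99999954e-01, -1.80034127e-04, -2.43779401e-04,
        -1.04795241e-04],
       [ 2.43353350e-04,  9.56447674e-01,  2.91903731e-01,
        -7.89399868e-02],
       [ 1.80609608e-04, -2.91903777e-01,  9.56447673e-01,
        -1.62117809e-01],
       [ 0.00000000e+00,  0.00000000e+00,  0.00000000e+00,
         1.00000000e+00]])}
```

View pics/scene0.png

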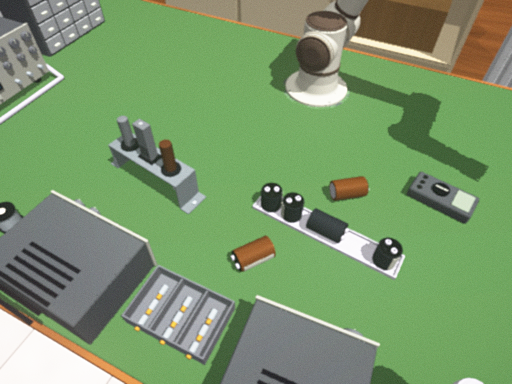

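View pics/top0.png

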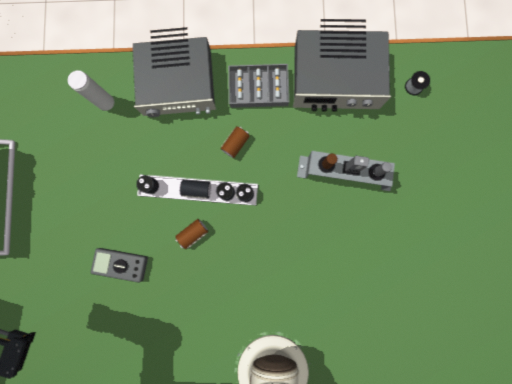

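View pics/wrist0.png

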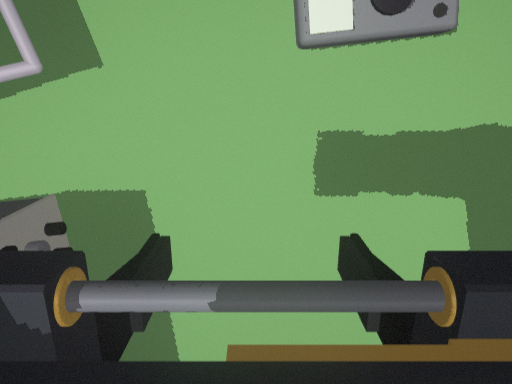

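The candidates are dark can in the rail (scene 327,225 / top 195,188) versus two brown ones (top 236,141 and 192,234). The dark one lying in the rail is meant. The discharge tool should be the flat grey handle in the stand's middle slot (scene 146,140 / top 357,166). I'll confirm both with crops and measurements.

```bash
cat > h.py <<'E'
from station import r
import cv2, numpy as np
def world(cam,d,mask,K=None,pose=None):
    K=K or r.calibration(cam)
    v,u=np.nonzero(mask&(d>0)); z=d[v,u]
    P=np.c_[(u-K['cx'])/K['fx']*z,(v-K['cy'])/K['fy']*z,z]
    if cam=='wrist':
        p,R=pose; T=K['tool_from_camera']; P=P@T[:3,:3].T+T[:3,3]; return P@R.T+p, u, v
    return (P-K['t'])@K['R'], u, v
def proj(cam,X):
    K=r.calibration(cam); c=np.atleast_2d(X)@K['R'].T+K['t']
    return np.c_[K['fx']*c[:,0]/c[:,2]+K['cx'],K['fy']*c[:,1]/c[:,2]+K['cy']]
def R_down(jaw):  # jaw dir angle deg in world: tool x
    a=np.radians(jaw); x=np.array([np.cos(a),np.sin(a),0]); z=np.array([0,0,-1.]); return np.c_[x,np.cross(z,x),z]
E
python3 - <<'E'
from h import *
for cam in("top","scene"):
    im,d=r.capture(cam)
    for q in("rail","capacitor","short_cap_1","discharge_tool","tool_stand","screwdriver","nut_driver","capacitor_plus"):
        for o in r.cut_out(q,cam):
            if o['confidence']<.2: continue
            P,_,_=world(cam,d,o['region'])
            if len(P)<3: print(cam,q,'few',o['uv']);continue
            # PCA of xy
            m=np.median(P,0); c=np.cov(P[:,:2].T); w,V=np.linalg.eigh(c)
            (cx,cy),(a,b),an=cv2.minAreaRect((P[:,:2]*1000).astype(np.float32))
            print(cam,q,round(o['confidence'],2),np.round(o['uv']),len(P),'med',m.round(3),'z',np.percentile(P[:,2],[2,98]).round(3),'ang',np.degrees(np.arctan2(V[1,1],V[0,1])).round(1),'rect',np.round([cx,cy,a,b,an],1))
im,_=r.capture("top"); cv2.imwrite("pics/t1.png",cv2.resize(im[140:240,120:270],None,fx=5,fy=5,interpolation=2))
im2,_=r.capture("scene"); cv2.imwrite("pics/s1.png",cv2.resize(im2[100:280,100:410],None,fx=2.5,fy=2.5,interpolation=2))
E
```

```text
top rail 0.73 [177. 190.] 1112 med [0.524 0.272 0.004] z [-0.001  0.05 ] ang 84.2 rect [527.8 214.2 358.4  69.3  84.5]
top capacitor 0.91 [193. 187.] 525 med [0.524 0.212 0.049] z [0.011 0.056] ang 82.2 rect [528.9 213.9  83.8  56.1  83.3]
top capacitor 0.77 [190. 234.] 535 med [0.395 0.223 0.047] z [0.025 0.054] ang 128.1 rect [393.8 228.   51.5  88.5  36.8]
top short_cap_1 0.87 [145. 184.] 365 med [0.54  0.346 0.058] z [0.002 0.065] ang 68.9 rect [543.7 359.7  63.   57.3  58.9]
top short_cap_1 0.78 [245. 190.] 284 med [0.506 0.068 0.059] z [0.003 0.067] ang -156.0 rect [508.7  68.   50.1  50.4  66.5]
top short_cap_1 0.52 [224. 192.] 299 med [0.512 0.122 0.059] z [0.001 0.066] ang -149.0 rect [514.3 125.1  50.1  51.7  74.7]
top short_cap_1 0.45 [352. 168.] 355 med [ 0.56  -0.223  0.161] z [0.088 0.193] ang 63.6 rect [ 565.2 -229.9   44.8   35.3   78.3]
top discharge_tool 0.59 [354. 166.] 376 med [ 0.559 -0.224  0.157] z [0.087 0.193] ang 68.5 rect [ 565.  -243.    74.2   39.8   88.6]
top tool_stand 0.7 [340. 174.] 1316 med [ 0.56  -0.198  0.085] z [0.001 0.09 ] ang 75.4 rect [ 575.3
[... 1646 characters left out ...]
 85.1 rect [ 538.5 -230.   287.   120.    79.6]
scene screwdriver 0.83 [130. 136.] 440 med [ 0.559 -0.293  0.125] z [0.087 0.172] ang 59.6 rect [ 509.2 -350.5  177.3   38.7   47.7]
scene nut_driver 0.86 [169. 162.] 532 med [ 0.586 -0.156  0.123] z [0.086 0.171] ang 130.5 rect [ 577.7 -163.6   49.1   48.6   47.5]
scene capacitor_plus 0.92 [350. 188.] 728 med [0.408 0.227 0.044] z [0.015 0.053] ang 122.9 rect [386.4 237.   53.8 115.5  40.9]
scene capacitor_plus 0.78 [328. 222.] 920 med [0.539 0.216 0.047] z [0.002 0.055] ang 84.2 rect [511.3 211.3 101.   82.4  84.2]
scene capacitor_plus 0.57 [254. 254.] 1006 med [0.672 0.099 0.046] z [0.002 0.053] ang 142.6 rect [653.8  92.9  69.7 109.4  58.4]
```

View pics/t1.png

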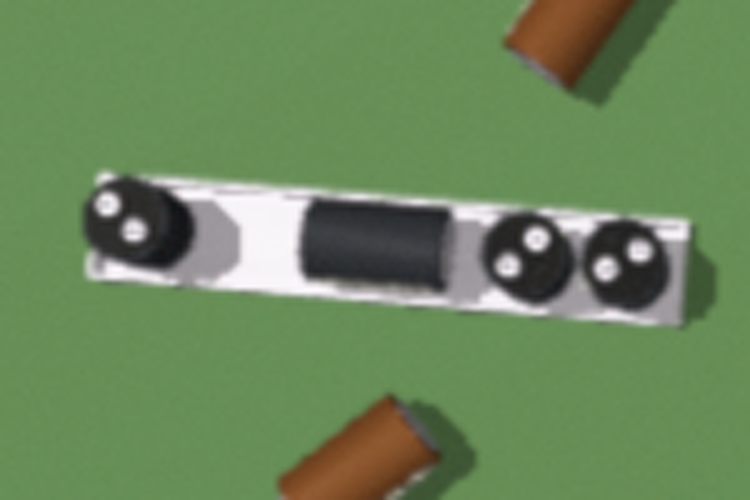

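View pics/s1.png

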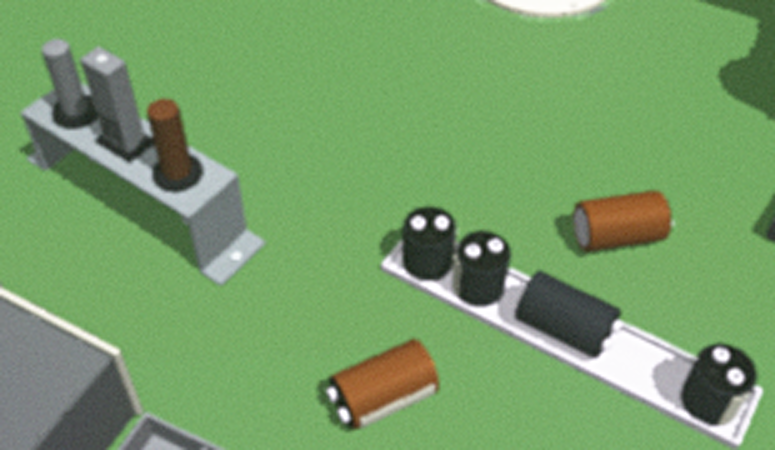

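Confirmed: the dark can in the rail (crop top 375,245), terminals toward +y (world +y). The discharge tool is the flat grey handle in the middle slot (crop scene 110,100), the tallest at z≈0.192. Next I refine the rail and capacitor geometry.

```bash
cat >> h.py <<'E'
RO=np.array([0.527,0.213,0]); RY=84.2
def rail(P):
    a=np.radians(RY); y=np.array([np.cos(a),np.sin(a),0]); x=np.array([np.sin(a),-np.cos(a),0])
    D=np.asarray(P)-RO; return np.c_[D@x,D@y,D[:,2]]
def unrail(q):
    a=np.radians(RY); y=np.array([np.cos(a),np.sin(a),0]); x=np.array([np.sin(a),-np.cos(a),0])
    return RO+q[0]*x+q[1]*y+np.array([0,0,q[2]])
def show(target_p,target_R):
    s=r.sense(); R=s['ee_rot']; 
    from scipy.spatial.transform import Rotation as Ro
    dp=R.T@(target_p-s['tcp_pos']); rv=Ro.from_matrix(R.T@target_R).as_rotvec(degrees=True)/5
    print('shift',dp.round(4),'turn5',rv.round(3),'|',np.linalg.norm(rv).round(2))
def tilt(th): # tool frame, lean toward +y by th deg; tool x = -rail x
    a=np.radians(RY); y=np.array([np.cos(a),np.sin(a),0]); x=np.array([np.sin(a),-np.cos(a),0]); t=np.radians(th)
    z=np.array([0,0,1.]); tz=-np.sin(t)*y-np.cos(t)*z; tx=-x; return np.c_[tx,np.cross(tz,tx),tz]
E
python3 - <<'E'
from h import *
for cam in("top","scene"):
    im,d=r.capture(cam)
    Q,u,v=world(cam,d,np.ones(d.shape,bool)); q=rail(Q)
    lip=(abs(q[:,0])<.04)&(abs(q[:,1])<.2)&(q[:,2]>.006)&(q[:,2]<.014)
    # lips: long edges
    for s in(1,-1):
        m=lip&(abs(q[:,0]-s*.03)<.008)&(abs(q[:,1])<.16)
        if m.sum()>5: print(cam,'lip',s,m.sum(),np.polyfit(q[m,1],q[m,0],1).round(4))
    rl=(abs(q[:,0])<.034)&(abs(q[:,1])<.2)&(q[:,2]>-.002)&(q[:,2]<.014)&(im.reshape(-1,3)[v*512+u].min(1)>120)
    print(cam,'rail ext y',np.percentile(q[rl,1],[0.5,99.5]).round(4),'x',np.percentile(q[rl,0],[1,99]).round(4))
    c=(abs(q[:,0])<.028)&(q[:,1]>-.06)&(q[:,1]<.07)&(q[:,2]>.03)
    C=q[c]; t=C[:,2]>.05
    print(cam,'cap y ext',np.percentile(C[:,1],[1,99]).round(4),'ridge x',np.polyfit(C[t,1],C[t,0],1).round(4),'ztop',np.percentile(C[:,2],98).round(4))
    # circle fit in x-z
    from scipy.optimize import least_squares
    C=q[(abs(q[:,0])<.028)&(q[:,1]>-.03)&(q[:,1]<.03)&(q[:,2]>.02)]
    f=least_squares(lambda p:np.hypot(C[:,0]-p[0]-p[2]*C[:,1],C[:,2]-p[1])-.0255,[0,.0275,0],loss='soft_l1',f_scale=.002); print('axis x,z,slope',f.x.round(4))
    for n,y0 in((1,-.145),(2,-.09),(3,.147)):
        m=(abs(q[:,0])<.035)&(abs(q[:,1]-y0)<.04)&(q[:,2]>.052)&(q[:,2]<.06); print(n,np.percentile(q[m],[2,98],axis=0)[:,:2].round(3).tolist())
p=unrail([0,.01,.0275]); R=tilt(45); tz=R[:,2]
print('tcp grasp',p+tz*.013); show(p+tz*.013-tz*.12,R)
E
```

```text
top lip 1 118 [0.0048 0.029 ]
top lip -1 123 [ 0.0077 -0.0304]
top rail ext y [-0.1784  0.1764] x [-0.0328  0.0337]
top cap y ext [-0.0406  0.0422] ridge x [ 0.002  -0.0013] ztop 0.0556
axis x,z,slope [-0.0006  0.0282  0.0092]
1 [[-0.025, -0.168], [0.02, -0.107]]
2 [[-0.025, -0.128], [0.021, -0.066]]
3 [[-0.024, 0.118], [0.023, 0.163]]
scene lip 1 362 [0.0022 0.0287]
scene lip -1 89 [ 0.0065 -0.0306]
scene rail ext y [-0.184   0.1778] x [-0.0317  0.0318]
scene cap y ext [-0.0401  0.0452] ridge x [0.0109 0.0008] ztop 0.0546
axis x,z,slope [-0.0013  0.028   0.0092]
1 [[-0.024, -0.169], [0.022, -0.107]]
2 [[-0.024, -0.128], [0.021, -0.066]]
3 [[-0.022, 0.118], [0.025, 0.164]]
tcp grasp [0.52708161 0.21380348 0.01830761]
shift [ 0.181  -0.4228  0.1194] turn5 [ 7.519  6.143 14.834] | 17.73
```

```bash
sed -i 's/^RO=.*/RO=np.array([0.5263,0.2129,0]); RY=83.9/' h.py; python3 - <<'E'
from h import *
p=unrail([0,.017,.0275]); R=tilt(45); tz=R[:,2]
print('tcp grasp',p+tz*.013); show(p+tz*.013-tz*.15+[0,0,.05],tilt(0))
E
```

```text
tcp grasp [0.52712967 0.2206634  0.01830761]
shift [ 0.1535 -0.4172  0.0482] turn5 [-1.0000e-03 -1.0000e-03  1.5761e+01] | 15.76
```

```bash
python3 -m jog '[[[0.015,-0.04,0],[0,0,1.4]],[[0.03,-0.08,0],[0,0,2.8]],[[0.045,-0.12,0],[0,0,4.2]],[[0.06,-0.16,0],[0,0,5.6]],[[0.075,-0.2,0],[0,0,7]],[[0.09,-0.24,0],[0,0,8.4]],[[0.105,-0.28,0.01],[0,0,9.8]],[[0.12,-0.32,0.02],[0,0,11.2]],[[0.135,-0.36,0.03],[0,0,12.6]],[[0.148,-0.40,0.04],[0,0,14.0]]]' 0.087; python3 - <<'E'
from h import *
p=unrail([0,.017,.0275]); R=tilt(45); tz=R[:,2]
print(r.sense()['joints'].round(1));show(p+tz*.013-tz*.12,R)
E
```

```text
time_s: 2.08
tcp_pos: [0.5137, 0.3432, 0.1859]
ee_rot: [[-0.999, -0.041, 0.0], [-0.041, 0.999, 0.001], [-0.0, 0.001, -1.0]]
wrist_force: [-0.7, 1.2, -0.2]
gripper_width: 1.0
[ 48.7  22.8  -3.7  -0.  -63.4 -46.4]
shift [-0.0208 -0.0391  0.0827] turn5 [8.99  0.67  1.604] | 9.16
```

```bash
python3 -m jog '[[[-0.003,-0.005,0.005],[1.2,0.1,0.2]],[[-0.006,-0.01,0.015],[2.4,0.2,0.4]],[[-0.009,-0.015,0.025],[3.6,0.3,0.6]],[[-0.012,-0.02,0.035],[4.8,0.4,0.8]],[[-0.015,-0.025,0.045],[6,0.5,1]],[[-0.018,-0.03,0.06],[7.2,0.6,1.3]],[[-0.02,-0.035,0.07],[8.4,0.67,1.5]],[[-0.021,-0.039,0.08],[9,0.67,1.6]],[[-0.021,-0.039,0.083],[9,0.67,1.6]],[[-0.021,-0.039,0.083],[9,0.67,1.6]]]' 0.087; python3 - <<'E'
from h import *
p=unrail([0,.017,.0275]); R=tilt(45); tz=R[:,2]
s=r.sense();print(s['joints'].round(1));show(p+tz*.013,R)
im,d=r.capture('wrist'); cv2.imwrite('pics/w1.png',im)
P,u,v=world('wrist',d,np.ones(d.shape,bool),pose=(s['tcp_pos'],s['ee_rot'])); q=rail(P)
m=(abs(q[:,0])<.03)&(q[:,2]>.03)&(q[:,2]<.06)&(q[:,1]>-.06)&(q[:,1]<.075)
print(m.sum(),np.percentile(q[m],[1,50,99],axis=0).round(4))
E
```

```text
time_s: 2.92
tcp_pos: [0.5347, 0.3065, 0.1009]
ee_rot: [[-0.995, 0.068, -0.073], [0.1, 0.701, -0.706], [0.003, -0.71, -0.705]]
wrist_force: [0.7, 0.2, -0.3]
gripper_width: 0.997
[ 54.5  45.    2.7  20.5 -88.9 -68.3]
shift [-0.0012 -0.0021  0.1194] turn5 [-0.04   0.03   0.075] | 0.09
6089 [[-0.0264 -0.0389  0.0308]
 [-0.0019  0.0115  0.0491]
 [ 0.0223  0.0459  0.0536]]
```

View pics/w1.png

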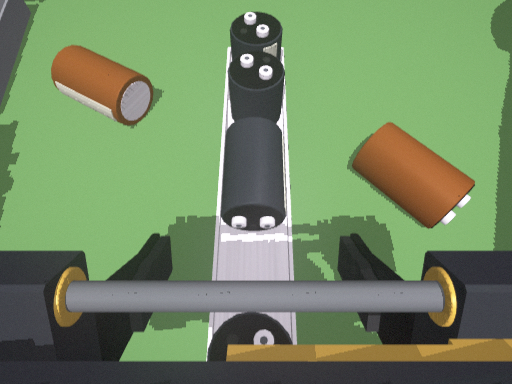

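The fallen can sits between the fingers, its terminals at (239,221) and (267,222) side by side across the rail; the way in is clear. I'll move in and close.

```bash
python3 -m jog '[[[0,-0.001,0.02],[0,0,0]],[[0,-0.002,0.04],[0,0,0]],[[0,-0.002,0.06],[0,0,0]],[[0,-0.002,0.08],[0,0,0]],[[0,-0.002,0.095],[0,0,0]],[[0,-0.002,0.105],[0,0,0]],[[0,-0.002,0.112],[0,0,0]],[[0,-0.002,0.117],[0,0,0]],[[0,-0.002,0.117],[0,0,0]],[[0,-0.002,0.117],[0,0,0]]]' 0.087; python3 - <<'E'
from h import *
p=unrail([-.001,.017,.0275]); R=tilt(45); tz=R[:,2]
s=r.sense();show(p+tz*.013,R); print(s['wrist_force'].round(1))
im,d=r.capture('wrist'); cv2.imwrite('pics/w2.png',im)
E
```

```text
time_s: 3.8
tcp_pos: [0.5272, 0.2235, 0.0223]
ee_rot: [[-0.995, 0.071, -0.07], [0.1, 0.704, -0.704], [-0.001, -0.707, -0.707]]
wrist_force: [0.1, 0.7, 0.4]
gripper_width: 1.004
shift [0.0008 0.0008 0.0049] turn5 [-0.     0.059  0.048] | 0.08
[0.1 0.7 0.4]
```

View pics/w2.png

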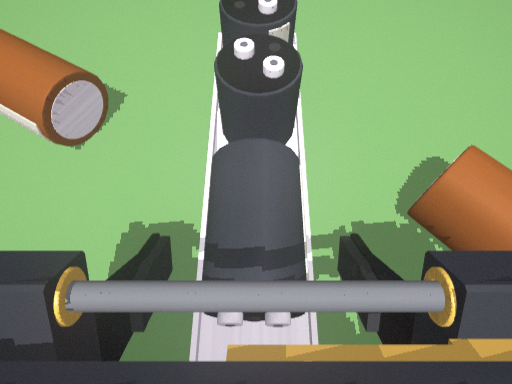

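The can is centred (columns 203–305, centre 254 = cx). I'll go 4 mm further and close.

```bash
python3 -m jog '[[[0,0,0.003],[0,0,0]],[[0,0,0.004],[0,0,0]],[[0,0,0.004],[0,0,0]],[[0,0,0.004],[0,0,0]],[[0,0,0.004],[0,0,0]],[[0,0,0.004],[0,0,0]],[[0,0,0.004],[0,0,0]],[[0,0,0.004],[0,0,0]],[[0,0,0.004],[0,0,0]],[[0,0,0.004],[0,0,0]]]' 0.04; python3 - <<'E'
from h import *
p=unrail([-.001,.017,.0275]); R=tilt(45); tz=R[:,2]
s=r.sense();show(p+tz*.013,R); print(s['wrist_force'].round(1),s['gripper_width']*87)
E
```

```text
time_s: 4.68
tcp_pos: [0.5265, 0.2202, 0.0188]
ee_rot: [[-0.995, 0.07, -0.071], [0.1, 0.703, -0.704], [0.0, -0.708, -0.706]]
wrist_force: [0.1, 0.6, 0.2]
gripper_width: 0.579
shift [0.0004 0.0007 0.    ] turn5 [-0.014  0.049  0.054] | 0.07
[0.1 0.6 0.2] 50.3968556863706
```

```bash
python3 -m jog '[[[0,-0.002,-0.002],[0,0,0]],[[0,-0.006,-0.006],[0,0,0]],[[0,-0.012,-0.012],[0,0,0]],[[0,-0.02,-0.02],[0,0,0]],[[0,-0.028,-0.028],[0,0,0]],[[0,-0.036,-0.036],[0,0,0]],[[0,-0.044,-0.044],[0,0,0]],[[0,-0.05,-0.05],[0,0,0]],[[0,-0.053,-0.053],[0,0,0]],[[0,-0.053,-0.053],[0,0,0]]]'; python3 - <<'E'
from h import *
s=r.sense(); print(s['wrist_force'].round(1),s['gripper_width']*87, s['joints'].round(0))
g=unrail([-.001,.040,.105]); R=tilt(-45); show(g+R[:,2]*.013,R)
im,d=r.capture('scene'); cv2.imwrite('pics/s3.png',cv2.resize(im[130:290,220:430],None,fx=3,fy=3))
E
```

```text
time_s: 5.52
tcp_pos: [0.5268, 0.2206, 0.0951]
ee_rot: [[-0.995, 0.071, -0.07], [0.1, 0.704, -0.703], [-0.001, -0.707, -0.707]]
wrist_force: [-0.1, -0.3, -1.5]
gripper_width: 0.574
[-0.1 -0.3 -1.5] 49.90421565111222 [ 51.  40. -10.  23. -81. -69.]
shift [ 0.0004  0.0288 -0.0298] turn5 [-1.7994e+01  1.3000e-02  8.1000e-02] | 17.99
```

View pics/s3.png

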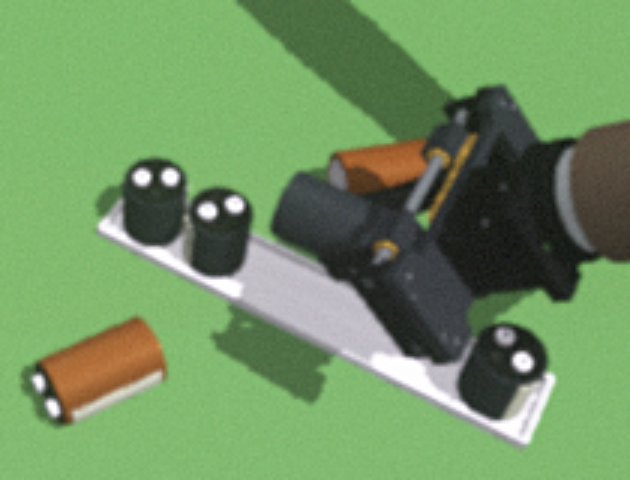

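The can is held clear of the rail (crop 320,225). Next I turn it upright in two halves.

```bash
python3 -m jog '[[[0,0.001,-0.002],[-0.5,0,0]],[[0,0.003,-0.005],[-1.3,0,0]],[[0,0.005,-0.008],[-2.2,0,0]],[[0,0.007,-0.01],[-3.1,0,0]],[[0,0.009,-0.012],[-4,0,0]],[[0,0.011,-0.014],[-5,0,0]],[[0,0.013,-0.016],[-6,0,0]],[[0,0.014,-0.018],[-7,0,0]],[[0,0.015,-0.02],[-8,0,0.05]],[[0,0.016,-0.022],[-9,0,0.05]]]'; python3 - <<'E'
from h import *
s=r.sense(); print(s['wrist_force'].round(1),s['gripper_width']*87, s['joints'].round(0))
g=unrail([-.001,.040,.105]); R=tilt(-45); show(g+R[:,2]*.013,R)
E
```

```text
time_s: 6.4
tcp_pos: [0.5283, 0.2464, 0.0975]
ee_rot: [[-0.995, 0.104, -0.0], [0.104, 0.995, 0.0], [0.0, 0.0, -1.0]]
wrist_force: [0.0, -0.4, -1.9]
gripper_width: 0.577
[ 0.  -0.4 -1.9] 50.197983842883204 [ 41.  25. -15.  -0. -50. -47.]
shift [-0.0007  0.0156  0.0017] turn5 [-8.995 -0.014  0.026] | 9.0
```

```bash
python3 -m jog '[[[0,0.001,0],[-0.5,0,0]],[[0,0.003,0],[-1.3,0,0]],[[0,0.005,0],[-2.2,0,0]],[[0,0.007,0],[-3.2,0,0]],[[0,0.009,0],[-4.2,0,0]],[[0,0.011,0],[-5.2,0,0]],[[0,0.013,0],[-6.2,0,0]],[[-0.0005,0.014,0.001],[-7.2,0,0]],[[-0.0005,0.015,0.002],[-8.2,0,0]],[[-0.0005,0.0155,0.002],[-9,0,0]]]'; python3 - <<'E'
from h import *
s=r.sense(); print(s['wrist_force'].round(1),s['gripper_width']*87, s['joints'].round(0))
g=unrail([-.001,.040,.105]); R=tilt(-45); show(g+R[:,2]*.013,R)
for cam in('scene','top'):
    im,d=r.capture(cam); 
    if cam=='scene': cv2.imwrite('pics/s4.png',cv2.resize(im[110:290,220:430],None,fx=3,fy=3))
    else: cv2.imwrite('pics/t4.png',cv2.resize(im[140:240,120:270],None,fx=5,fy=5))
    P,u,v=world(cam,d,np.ones(d.shape,bool)); q=rail(P)
    m=(abs(q[:,0])<.03)&(abs(q[:,1]-.035)<.05)
    print(cam,[ (round(z,3),((q[m,2]>z)&(q[m,2]<z+.004)).sum(),np.percentile(q[m&(q[:,2]>z)&(q[:,2]<z+.004)],[5,50,95],axis=0)[:,:2].round(3).tolist()) for z in np.arange(.09,.15,.004) if (m&(q[:,2]>z)&(q[:,2]<z+.004)).sum()>3])
E
```

```text
time_s: 7.23
tcp_pos: [0.5306, 0.2617, 0.0953]
ee_rot: [[-0.995, 0.074, 0.073], [0.104, 0.702, 0.705], [0.0, 0.708, -0.706]]
wrist_force: [-1.0, -0.0, -2.6]
gripper_width: 0.577
[-1.  -0.  -2.6] 50.19047792634448 [ 15.  26. -11. -58. -52.  16.]
shift [ 0.0001  0.0005 -0.0002] turn5 [ 0.021 -0.023  0.017] | 0.04
scene [(np.float64(0.09), np.int64(10), [[0.001, 0.057], [0.012, 0.061], [0.019, 0.065]]), (np.float64(0.094), np.int64(8), [[0.003, 0.056], [0.013, 0.061], [0.019, 0.065]]), (np.float64(0.098), np.int64(7), [[0.009, 0.056], [0.015, 0.06], [0.019, 0.063]]), (np.float64(0.102), np.int64(16), [[-0.002, 0.053], [0.019, 0.056], [0.027, 0.065]]), (np.float64(0.106), np.int64(14), [[0.008, 0.05], [0.018, 0.057], [0.026, 0.064]]), (np.float64(0.11), np.int64(19), [[0.006, 0.046], [0.02, 0.052], [0.029, 0.064]]), (np.float64(0.114), np.int64(24), [[-0.003, 0.017], [0.02, 0.051], [0.025, 0.065]]), (np.float64(0.118), np.int64(29), [[-0.026, 0.014], [0.021, 0.045], [0.028, 0.064]]), (np.float64(0.122), np.int64(43), [[-0.028, 0.013], [0.016, 0.034], [0.025, 0.061]]), (np.float64(0.126), np.int64(219), [[-0.027, 0.018], [0.003, 0.038], [0.023, 0.062]]), (np.float64(0.13), np.int64(175), [[-0.027, 0.019], [-0.003, 0.039], [0.02, 0.06]]), (np.float64(0.134), np.int64(48), [[-0.015, 0.021], [0.008, 0.039], [0.027, 0.044]]), (np.float64(0.138), np.int64(5), [[-0.03, 0.001], [-0.005, 0.022], [0.026, 0.044]])]
top [(np.float64(0.122), np.int64(9), [[-0.018, 0.051], [-0.004, 0.058], [0.009, 0.063]]), (np.float64(0.126), np.int64(39), [[-0.017, 0.051], [-0.001, 0.055], [0.013, 0.061]]), (np.float64(0.13), np.int64(7), [[-0.015, 0.05], [-0.001, 0.055], [0.003, 0.06]])]
```

View pics/s4.png

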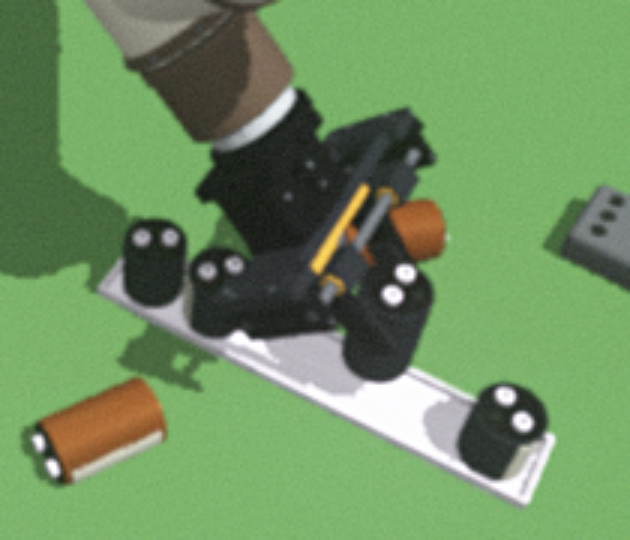

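View pics/t4.png

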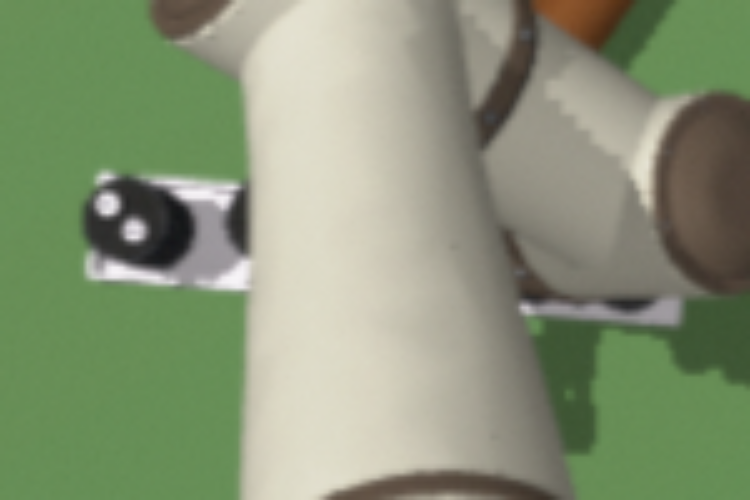

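The can is upright above the gap (crop 390,320) with its top at z≈0.129, so about 45 mm to go. I'll lower most of it, then creep.

```bash
python3 -m jog '[[[0,-0.002,0.002],[0,0,0]],[[0,-0.006,0.006],[0,0,0]],[[0,-0.01,0.01],[0,0,0]],[[0,-0.014,0.014],[0,0,0]],[[0,-0.018,0.018],[0,0,0]],[[0,-0.022,0.022],[0,0,0]],[[0,-0.025,0.025],[0,0,0]],[[0,-0.0265,0.0265],[0,0,0]],[[0,-0.027,0.027],[0,0,0]],[[0,-0.027,0.027],[0,0,0]]]'; python3 - <<'E'
from h import *
s=r.sense(); print(s['wrist_force'].round(1),s['gripper_width']*87, s['joints'].round(0))
im,d=r.capture('scene'); cv2.imwrite('pics/s5.png',cv2.resize(im[110:290,220:430],None,fx=3,fy=3))
P,u,v=world('scene',d,np.ones(d.shape,bool)); q=rail(P)
for c in (im,):
    m=(abs(q[:,0]+.00)<.02)&(abs(q[:,1]-.04)<.02)&(q[:,2]>.07)&(q[:,2]<.098)
    print(np.histogram(q[m,2],np.arange(.07,.1,.002)))
    Q=q[m]; k=(Q[:,2]<np.median(Q[:,2])+.003)&(Q[:,2]>np.median(Q[:,2])-.003); print(np.linalg.lstsq(np.c_[Q[k,:2],np.ones(k.sum())],Q[k,2],rcond=None)[0])
m=(abs(q[:,1]+.145)<.02)&(abs(q[:,0])<.02)&(q[:,2]>.05)&(q[:,2]<.06);print('short top',np.median(q[m,2]))
E
```

```text
time_s: 8.17
tcp_pos: [0.5313, 0.2622, 0.0576]
ee_rot: [[-0.995, 0.073, 0.074], [0.104, 0.705, 0.702], [-0.001, 0.706, -0.708]]
wrist_force: [-0.1, -1.1, -2.1]
gripper_width: 0.58
[-0.1 -1.1 -2.1] 50.43484419930522 [ 14.  29. -12. -60. -50.  21.]
(array([  0,   3,   1,   1,   2,   2,   1,   1,   3,   4, 100, 120,  25,
        28]), array([0.07 , 0.072, 0.074, 0.076, 0.078, 0.08 , 0.082, 0.084, 0.086,
       0.088, 0.09 , 0.092, 0.094, 0.096, 0.098]))
[-0.00484248  0.00379881  0.09219303]
short top 0.05865121497400352
```

View pics/s5.png

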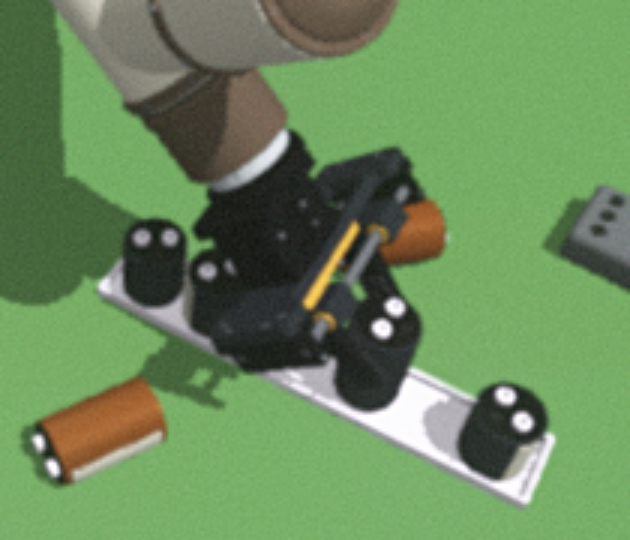

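About 7.5 mm to go and the can is level within about 0.4°. Creeping down.

```bash
python3 -m jog '[[[0,-0.001,0.001],[0,0,0]],[[0,-0.002,0.002],[0,0,0]],[[0,-0.003,0.003],[0,0,0]],[[0,-0.0035,0.0035],[0,0,0]],[[0,-0.004,0.004],[0,0,0]],[[0,-0.0043,0.0043],[0,0,0]],[[0,-0.0046,0.0046],[0,0,0]],[[0,-0.0046,0.0046],[0,0,0]],[[0,-0.0046,0.0046],[0,0,0]],[[0,-0.0046,0.0046],[0,0,0]]]'; python3 -m jog '[[[0,-0.0002,0.0002],[0,0,0]],[[0,-0.0004,0.0004],[0,0,0]],[[0,-0.0005,0.0005],[0,0,0]],[[0,-0.0006,0.0006],[0,0,0]],[[0,-0.0007,0.0007],[0,0,0]],[[0,-0.0007,0.0007],[0,0,0]],[[0,-0.0007,0.0007],[0,0,0]],[[0,-0.0007,0.0007],[0,0,0]],[[0,-0.0007,0.0007],[0,0,0]],[[0,-0.0007,0.0007],[0,0,0]]]'
```

```text
time_s: 9.05
tcp_pos: [0.5314, 0.2623, 0.0513]
ee_rot: [[-0.995, 0.073, 0.074], [0.104, 0.704, 0.702], [-0.001, 0.706, -0.708]]
wrist_force: [-0.6, 0.6, -2.1]
gripper_width: 0.582
time_s: 9.88
tcp_pos: [0.5313, 0.2623, 0.0507]
ee_rot: [[-0.995, 0.072, 0.074], [0.104, 0.704, 0.703], [-0.001, 0.706, -0.708]]
wrist_force: [-1.8, -2.0, 3.6]
gripper_width: 0.58
```

The floor contact shows (Fz −2.1 → +3.6 N). Releasing.

```bash
python3 -m jog '[[[0,0,0],[0,0,0]],[[0,0,0],[0,0,0]],[[0,0,0],[0,0,0]],[[0,0,0],[0,0,0]],[[0,0,0],[0,0,0]],[[0,0,0],[0,0,0]],[[0,0,0],[0,0,0]],[[0,0,0],[0,0,0]],[[0,0,0],[0,0,0]],[[0,0,0],[0,0,0]]]' 0.087; python3 - <<'E'
from h import *
s=r.sense(); print(s['wrist_force'].round(1),s['gripper_width']*87)
im,d=r.capture('scene'); cv2.imwrite('pics/s6.png',cv2.resize(im[110:290,220:430],None,fx=3,fy=3))
im,d=r.capture('wrist'); cv2.imwrite('pics/w6.png',im)
E
```

```text
time_s: 10.72
tcp_pos: [0.5313, 0.2622, 0.0503]
ee_rot: [[-0.995, 0.073, 0.074], [0.104, 0.704, 0.702], [-0.001, 0.706, -0.708]]
wrist_force: [0.1, 0.1, 0.3]
gripper_width: 0.996
[0.1 0.1 0.3] 86.66321406473025
```

View pics/s6.png

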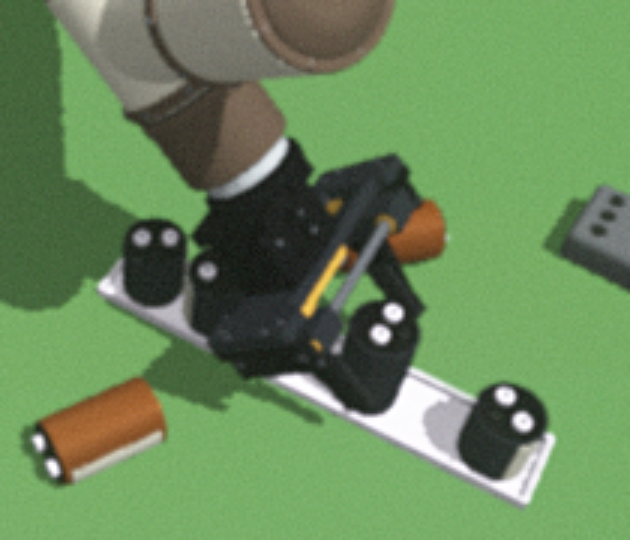

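View pics/w6.png

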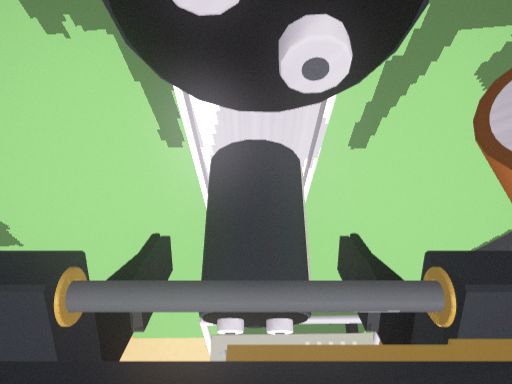

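The can stands upright between open fingers with its terminals at (230,325) and (279,325), and the neighbours are unmoved. Retreating along the fingers.

```bash
python3 -m jog '[[[0,0,-0.005],[0,0,0]],[[0,0,-0.015],[0,0,0]],[[0,0,-0.03],[0,0,0]],[[0,0,-0.05],[0,0,0]],[[0,0,-0.075],[0,0,0]],[[0,0,-0.1],[0,0,0]],[[0,0,-0.125],[0,0,0]],[[0,0,-0.15],[0,0,0]],[[0,0,-0.175],[0,0,0]],[[0,0,-0.2],[0,0,0]]]' 0.087; python3 - <<'E'
from h import *
s=r.sense(); print(s['joints'].round(0))
for cam in('scene','top'):
    im,d=r.capture(cam); cv2.imwrite(f'pics/{cam}7.png',im)
    P,u,v=world(cam,d,np.ones(d.shape,bool)); q=rail(P); col=im.reshape(-1,3)[v*512+u]
    m=(abs(q[:,0])<.028)&(abs(q[:,1]-.04)<.035)&(q[:,2]>.078)&(q[:,2]<.096)
    Q=q[m]; print(cam,m.sum(),np.percentile(Q,[2,50,98],axis=0).round(4))
    b=m&(col.min(1)>130); print('bright px',list(zip(u[b],v[b]))[:60])
    # handle: points above 0.1 near stand middle slot
    t=(abs(P[:,0]-.565)<.06)&(abs(P[:,1]+.225)<.045)&(P[:,2]>.11)&(P[:,2]<.2); T=P[t]
    top=T[T[:,2]>.185]; print('handle',len(T),len(top),np.percentile(top,[3,50,97],axis=0).round(4) if len(top) else '', cv2.minAreaRect((top[:,:2]*1000).astype(np.float32)) if len(top)>3 else '')
    sp=(abs(P[:,0]-.565)<.08)&(abs(P[:,1]+.235)<.16)&(abs(P[:,2]-.085)<.004); print('stand top',cv2.minAreaRect((P[sp][:,:2]*1000).astype(np.float32)))
E
```

```text
time_s: 11.65
tcp_pos: [0.5159, 0.1198, 0.1941]
ee_rot: [[-0.995, 0.072, 0.076], [0.105, 0.705, 0.701], [-0.003, 0.706, -0.709]]
wrist_force: [0.9, 0.5, -0.6]
gripper_width: 1.0
[  1.  17.  -9. -49. -67.  14.]
scene 401 [[-0.0229  0.019   0.0786]
 [ 0.0033  0.0424  0.0853]
 [ 0.0244  0.0642  0.0917]]
bright px [(np.int64(349), np.int64(211)), (np.int64(350), np.int64(211)), (np.int64(351), np.int64(211)), (np.int64(352), np.int64(211)), (np.int64(348), np.int64(212)), (np.int64(349), np.int64(212)), (np.int64(350), np.int64(212)), (np.int64(351), np.int64(212)), (np.int64(352), np.int64(212)), (np.int64(353), np.int64(212)), (np.int64(348), np.int64(213)), (np.int64(349), np.int64(213)), (np.int64(350), np.int64(213)), (np.int64(351), np.int64(213)), (np.int64(352), np.int64(213)), (np.int64(353), np.int64(213)), (np.int64(354), np.int64(213)), (np.int64(348), np.int64(214)), (np.int64(349), np.int64(214)), (np.int64(350), np.int64(214)), (np.int64(351), np.int64(214)), (np.int64(352), np.int64(214)), (np.int64(353), np.int64(214)), (np.int64(354), np.int64(214)), (np.int64(348), np.
[... 2719 characters left out ...]
189)), (np.int64(178), np.int64(189)), (np.int64(169), np.int64(190)), (np.int64(174), np.int64(190)), (np.int64(175), np.int64(190)), (np.int64(176), np.int64(190)), (np.int64(177), np.int64(190)), (np.int64(170), np.int64(191)), (np.int64(171), np.int64(192)), (np.int64(172), np.int64(193)), (np.int64(173), np.int64(193)), (np.int64(173), np.int64(194)), (np.int64(175), np.int64(194))]
handle 138 118 [[ 0.5526 -0.2465  0.1868]
 [ 0.5664 -0.2334  0.1906]
 [ 0.5776 -0.2174  0.1939]] ((564.9996948242188, -231.4917449951172), (34.20502853393555, 24.563112258911133), 85.62351989746094)
stand top ((560.8958129882812, -255.43746948242188), (183.97853088378906, 66.1563949584961), 79.2960433959961)
```

View pics/scene7.png

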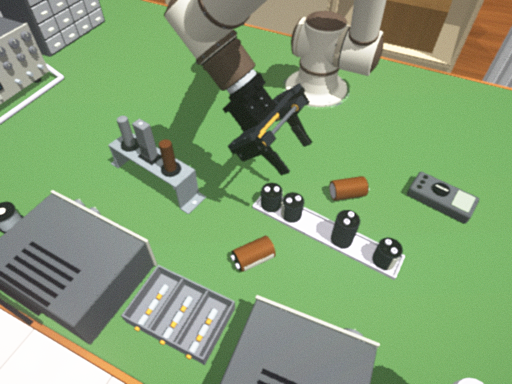

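View pics/top7.png

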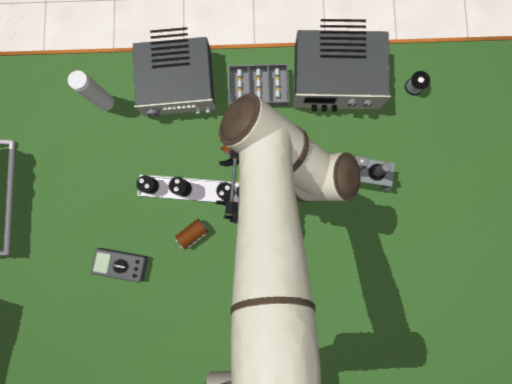

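The tall can now stands alone in the gap (scene 346,228) with the short caps unmoved. Next, the discharge tool.

```bash
cat >> h.py <<'E'
H=np.array([.5655,-.2317,0.]); RG=R_down(169.7)
E
python3 - <<'E'
from h import *
show(H+[0,0,.25],RG)
for cam in('scene','top'):
    im=cv2.imread(f'pics/{cam}7.png'); K=r.calibration(cam)
    # project can top region, find bright blobs
    c=proj(cam,unrail([0,.042,.087]))[0]; x,y=c.astype(int); w=14
    g=im[y-w:y+w,x-w:x+w].min(2); n,l,st,ce=cv2.connectedComponentsWithStats((g>140).astype(np.uint8))
    for i in range(1,n):
        if 8<st[i,4]<80:
            uv=ce[i]+[x-w,y-w]; ray=K['R'].T@np.array([(uv[0]-K['cx'])/K['fx'],(uv[1]-K['cy'])/K['fy'],1]); o=-K['R'].T@K['t']; X=o+ray*(.090-o[2])/ray[2]
            print(cam,uv.round(1),st[i,4],X.round(4),rail(X[None]).round(4))
E
```

```text
shift [-0.0852 -0.206  -0.2798] turn5 [ 8.97  -0.222  0.835] | 9.01
scene [350.7 213.7] 35 [0.519  0.2545 0.09  ] [[-0.0117  0.0406  0.09  ]]
scene [346.4 221. ] 35 [0.5414 0.2519 0.09  ] [[0.0109 0.0404 0.09  ]]
top [186.9 179.1] 18 [0.5464 0.2241 0.09  ] [[0.0188 0.0132 0.09  ]]
top [176.6 181. ] 17 [0.5417 0.2526 0.09  ] [[0.0111 0.0411 0.09  ]]
top [175.8 188.6] 16 [0.5205 0.2551 0.09  ] [[-0.0103  0.0413  0.09  ]]
```

```bash
python3 -m jog '[[[-0.003,-0.01,-0.022],[0.9,0,0.1]],[[-0.01,-0.025,-0.05],[1.9,0,0.2]],[[-0.018,-0.045,-0.08],[2.9,0,0.3]],[[-0.026,-0.065,-0.11],[3.9,0,0.4]],[[-0.034,-0.085,-0.138],[4.9,0,0.5]],[[-0.042,-0.105,-0.166],[5.9,0,0.6]],[[-0.05,-0.125,-0.194],[6.9,-0.1,0.7]],[[-0.058,-0.145,-0.22],[7.9,-0.2,0.8]],[[-0.066,-0.165,-0.242],[8.97,-0.22,0.83]],[[-0.074,-0.185,-0.26],[8.97,-0.22,0.83]]]' 0.087; python3 - <<'E'
from h import *
print(r.sense()['joints'].round(0)); show(H+[0,0,.25],RG)
E
```

```text
time_s: 12.58
tcp_pos: [0.5571, -0.1985, 0.2462]
ee_rot: [[-0.985, 0.172, -0.009], [0.172, 0.985, -0.002], [0.008, -0.004, -1.0]]
wrist_force: [-0.2, 0.5, -0.6]
gripper_width: 0.997
[ -4.  18.  -2.   0. -70.  -6.]
shift [-0.014  -0.0312 -0.0038] turn5 [-0.042 -0.094  0.077] | 0.13
```

```bash
python3 -m jog '[[[-0.005,-0.01,0],[0,0,0]],[[-0.008,-0.02,0],[0,-0.1,0.08]],[[-0.009,-0.026,0],[0,-0.1,0.08]],[[-0.009,-0.026,0],[0,-0.1,0.08]],[[-0.009,-0.026,0],[0,-0.1,0.08]],[[-0.009,-0.026,0],[0,-0.1,0.08]],[[-0.009,-0.026,0],[0,-0.1,0.08]],[[-0.009,-0.026,0],[0,-0.1,0.08]],[[-0.009,-0.026,0],[0,-0.1,0.08]],[[-0.009,-0.026,0],[0,-0.1,0.08]]]' 0.087; python3 - <<'E'
from h import *
s=r.sense();show(H+[0,0,.25],RG)
im,d=r.capture('wrist'); cv2.imwrite('pics/w8.png',im)
P,u,v=world('wrist',d,np.ones(d.shape,bool),pose=(s['tcp_pos'],s['ee_rot']))
T=P[(P[:,2]>.183)&(P[:,2]<.197)&(np.linalg.norm(P[:,:2]-H[:2],axis=1)<.045)]
print(len(T),T.mean(0) if len(T) else '',cv2.minAreaRect((T[:,:2]*1000).astype(np.float32)) if len(T)>5 else '')
E
```

```text
time_s: 13.42
tcp_pos: [0.5617, -0.2256, 0.2455]
ee_rot: [[-0.983, 0.182, 0.0], [0.182, 0.983, 0.0], [-0.0, 0.001, -1.0]]
wrist_force: [0.1, 0.1, 0.0]
gripper_width: 0.997
shift [-0.0049 -0.0053 -0.0045] turn5 [ 0.006  0.004 -0.038] | 0.04
1824 [ 0.5634177  -0.23426132  0.18951427] ((563.8062133789062, -233.31719970703125), (35.51241683959961, 23.9879093170166), 79.78965759277344)
```

View pics/w8.png

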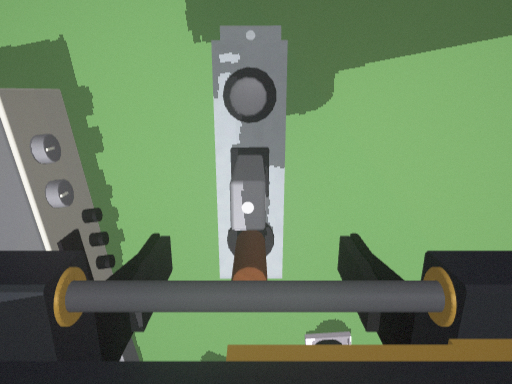

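The flat grey handle (248,205) is centred in the middle slot, with the screwdriver at (249,95) and the wooden nut driver at (250,255). Descending onto it.

```bash
python3 -m jog '[[[-0.002,-0.004,0.003],[0,0,0]],[[-0.004,-0.007,0.01],[0,0,0]],[[-0.004,-0.007,0.02],[0,0,0]],[[-0.004,-0.007,0.035],[0,0,0]],[[-0.004,-0.007,0.05],[0,0,0]],[[-0.004,-0.007,0.065],[0,0,0]],[[-0.004,-0.007,0.08],[0,0,0]],[[-0.004,-0.007,0.092],[0,0,0]],[[-0.004,-0.007,0.1],[0,0,0]],[[-0.004,-0.007,0.104],[0,0,0]]]' 0.087; python3 -m jog '[[[0,0,0],[0,0,0]],[[0,0,0],[0,0,0]],[[0,0,0],[0,0,0]],[[0,0,0],[0,0,0]],[[0,0,0],[0,0,0]],[[0,0,0],[0,0,0]],[[0,0,0],[0,0,0]],[[0,0,0],[0,0,0]],[[0,0,0],[0,0,0]],[[0,0,0],[0,0,0]]]' 0.01; python3 - <<'E'
from h import *
im,d=r.capture('scene'); cv2.imwrite('pics/s9.png',cv2.resize(im[60:230,60:270],None,fx=3,fy=3))
E
```

```text
time_s: 14.3
tcp_pos: [0.5632, -0.2334, 0.1391]
ee_rot: [[-0.983, 0.183, -0.003], [0.183, 0.983, 0.001], [0.003, 0.001, -1.0]]
wrist_force: [-0.4, 0.1, -0.3]
gripper_width: 1.0
time_s: 15.13
tcp_pos: [0.5643, -0.2335, 0.1414]
ee_rot: [[-0.983, 0.183, 0.0], [0.183, 0.983, 0.0], [-0.0, 0.0, -1.0]]
wrist_force: [0.4, 0.1, -0.3]
gripper_width: 0.328
```

View pics/s9.png

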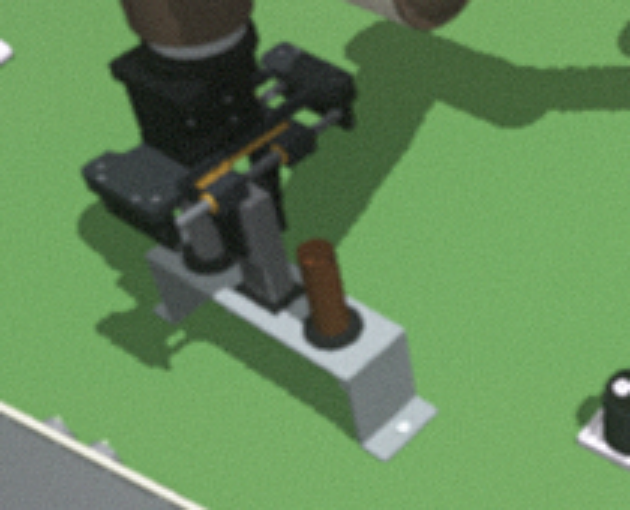

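```bash
python3 -m jog '[[[0,0,0],[0,0,0]],[[0,0,0],[0,0,0]],[[0,0,0],[0,0,0]],[[0,0,0],[0,0,0]],[[0,0,-0.001],[0,0,0]],[[0,0,-0.004],[0,0,0]],[[0,0,-0.01],[0,0,0]],[[0,0,-0.018],[0,0,0]],[[0,0,-0.024],[0,0,0]],[[0,0,-0.03],[0,0,0]]]'
```

```text
time_s: 16.02
tcp_pos: [0.5646, -0.2336, 0.1727]
ee_rot: [[-0.983, 0.182, 0.002], [0.182, 0.983, 0.0], [-0.001, 0.0, -1.0]]
wrist_force: [-0.3, -0.9, -0.6]
gripper_width: 0.266
```

```bash
python3 -m jog '[[[0,0,-0.005],[0,0,0]],[[0,0,-0.015],[0,0,0]],[[0,0,-0.03],[0,0,0]],[[0,0,-0.045],[0,0,0]],[[0,0,-0.06],[0,0,0]],[[0,0,-0.075],[0,0,0]],[[0,0,-0.09],[0,0,0]],[[0,0,-0.105],[0,0,0]],[[0,0,-0.12],[0,0,0]],[[0,0,-0.132],[0,0,0]]]'; python3 - <<'E'
from h import *
im,d=r.capture('scene'); cv2.imwrite('pics/s10.png',cv2.resize(im[30:230,60:310],None,fx=3,fy=3))
C=np.array([.5306,.2535,.33]); show(C,R_down(-96.5)); print(r.sense()['joints'].round(0))
E
```

```text
time_s: 16.85
tcp_pos: [0.5643, -0.2337, 0.3056]
ee_rot: [[-0.983, 0.182, 0.002], [0.182, 0.983, -0.0], [-0.002, 0.0, -1.0]]
wrist_force: [-0.1, -0.2, -1.8]
gripper_width: 0.275
shift [ 0.1228  0.4732 -0.023 ] turn5 [ -0.071   0.051 -18.8  ] | 18.8
[ -7.  18.   7.   0. -78.  -3.]
```

View pics/s10.png

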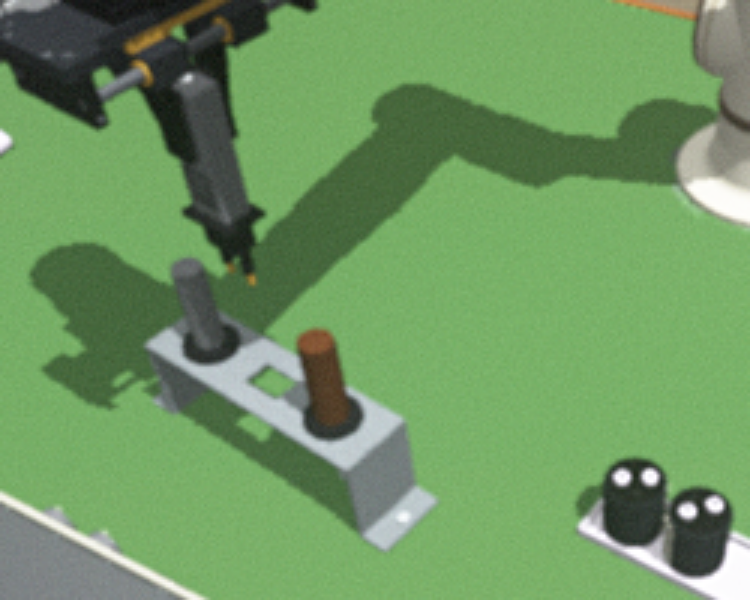

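The tool is clear of the stand (pins at crop 230,267 / 250,280), the neighbours still in place. Carrying it to the capacitor.

```bash
python3 -m jog '[[[0.003,0.01,-0.005],[0,0,-0.4]],[[0.008,0.028,-0.01],[0,0,-1.2]],[[0.015,0.05,-0.015],[0,0,-2.2]],[[0.021,0.076,-0.02],[0,0,-3.2]],[[0.028,0.102,-0.023],[0,0,-4.2]],[[0.035,0.13,-0.023],[0,0,-5.2]],[[0.042,0.158,-0.023],[0,0,-6.2]],[[0.049,0.185,-0.023],[0,0,-7.3]],[[0.055,0.212,-0.023],[0,0,-8.4]],[[0.061,0.238,-0.023],[0,0,-9.4]]]'; python3 - <<'E'
from h import *
C=np.array([.5306,.2535,.30]); show(C,R_down(-96.5)); print(r.sense()['joints'].round(0))
E
```

```text
time_s: 17.73
tcp_pos: [0.5466, 0.0135, 0.3261]
ee_rot: [[-0.8, -0.6, -0.001], [-0.6, 0.8, 0.001], [0.0, 0.001, -1.0]]
wrist_force: [-0.8, -0.6, -2.4]
gripper_width: 0.273
shift [-0.1312  0.2016  0.0262] turn5 [ 0.015  0.    -9.329] | 9.33
[ 18.  11.  -0.  -0. -79.  18.]
```

```bash
python3 -m jog '[[[-0.014,0.022,0],[0,0,-1]],[[-0.028,0.044,0],[0,0,-2]],[[-0.043,0.066,0],[0,0,-3]],[[-0.058,0.088,0],[0,0,-4]],[[-0.073,0.111,0],[0,0,-5]],[[-0.088,0.134,0.005],[0,0,-6]],[[-0.102,0.157,0.01],[0,0,-7]],[[-0.116,0.179,0.015],[0,0,-8]],[[-0.126,0.194,0.02],[0,0,-8.8]],[[-0.131,0.2015,0.026],[0,0,-9.33]]]'; python3 -m jog '[[[0,0,0.002],[0,0,0]],[[0,0,0.006],[0,0,0]],[[0,0,0.012],[0,0,0]],[[0,0,0.018],[0,0,0]],[[0,0,0.024],[0,0,0]],[[0,0,0.03],[0,0,0]],[[0,0,0.036],[0,0,0]],[[0,0,0.04],[0,0,0]],[[0,0,0.04],[0,0,0]],[[0,0,0.04],[0,0,0]]]'; python3 - <<'E'
from h import *
C=np.array([.5306,.2535,.26]); show(C,R_down(-96.5)); s=r.sense(); print(s['joints'].round(0))
for cam in('scene','wrist','top'):
    im,d=r.capture(cam); cv2.imwrite(f'pics/{cam}11.png',im if cam!='scene' else cv2.resize(im[90:260,270:430],None,fx=3.5,fy=3.5,interpolation=2)); cv2.imwrite(f'pics/raw_{cam}11.png',im); np.save(f'{cam}11.npy',d)
E
```

```text
time_s: 18.57
tcp_pos: [0.532, 0.254, 0.2996]
ee_rot: [[-0.113, -0.994, -0.001], [-0.994, 0.113, 0.0], [-0.0, 0.001, -1.0]]
wrist_force: [0.4, 0.7, -1.4]
gripper_width: 0.274
time_s: 19.4
tcp_pos: [0.5333, 0.2513, 0.2604]
ee_rot: [[-0.12, -0.993, 0.0], [-0.993, 0.12, 0.0], [-0.0, -0.0, -1.0]]
wrist_force: [-0.1, 0.2, -1.5]
gripper_width: 0.271
shift [-0.0018  0.0029  0.0004] turn5 [-0.001  0.001 -0.075] | 0.07
[ 41.  17.  -1.   0. -72.  42.]
```

View pics/scene11.png

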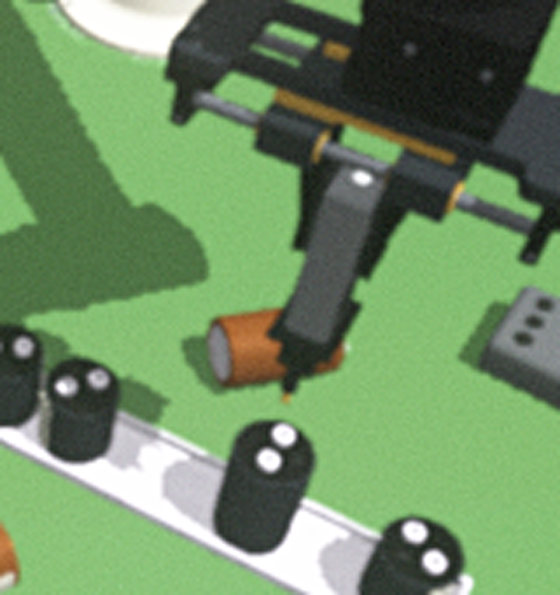

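View pics/wrist11.png

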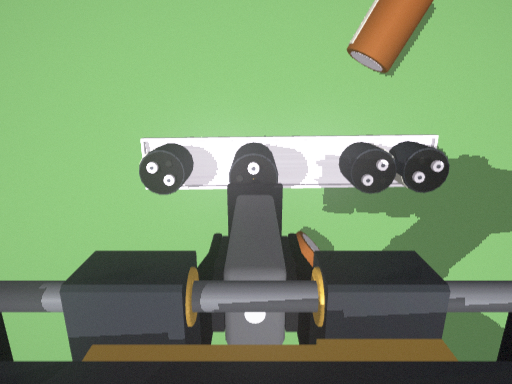

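View pics/top11.png

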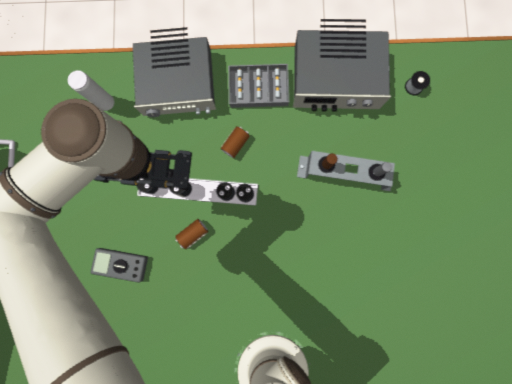

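```bash
python3 - <<'E'
from h import *
s=r.sense(); p,R=s['tcp_pos'],s['ee_rot']
for sg in(1,-1):
    X=p+R@np.array([0,sg*.011,.1134]); print('pin',X.round(4),proj('scene',X)[0].round(1), (proj('scene',X)[0]-[270,90])*3.5)
im=cv2.imread('pics/raw_scene11.png').astype(int); K=r.calibration('scene')
b=(im[:,:,2]-im[:,:,0]>60)&(im[:,:,2]>120); v,u=np.nonzero(b[190:210,340:365]); print('orange px',list(zip(u+340,v+190)))
# wrist terminal
im=cv2.imread('pics/raw_wrist11.png'); K=r.calibration('wrist'); T=K['tool_from_camera']
g=im.min(2)[150:185,235:275]; n,l,st,ce=cv2.connectedComponentsWithStats((g>150).astype(np.uint8))
for i in range(1,n):
    if 15<st[i,4]<400:
        uv=ce[i]+[235,150]; ray=R@T[:3,:3]@np.array([(uv[0]-K['cx'])/K['fx'],(uv[1]-K['cy'])/K['fy'],1]); o=R@T[:3,3]+p; X=o+ray*(.09-o[2])/ray[2]; print('wrist term',uv,st[i,4],X.round(4))
E
python3 - <<'E'
import cv2
im=cv2.imread('pics/raw_scene11.png'); cv2.imwrite('pics/c11.png',cv2.resize(im[175:235,320:380],None,fx=10,fy=10,interpolation=2))
E
```

```text
pin [0.5227 0.2531 0.1477] [355.2 197.8] [298.22888398 377.2504182 ]
pin [0.5445 0.2504 0.1477] [350.8 205.1] [282.86514861 402.74736474]
orange px [(np.int64(340), np.int64(190)), (np.int64(341), np.int64(190)), (np.int64(342), np.int64(190)), (np.int64(343), np.int64(190)), (np.int64(344), np.int64(190)), (np.int64(345), np.int64(190)), (np.int64(346), np.int64(190)), (np.int64(347), np.int64(190)), (np.int64(348), np.int64(190)), (np.int64(349), np.int64(190)), (np.int64(340), np.int64(191)), (np.int64(341), np.int64(191)), (np.int64(342), np.int64(191)), (np.int64(343), np.int64(191)), (np.int64(344), np.int64(191)), (np.int64(345), np.int64(191)), (np.int64(346), np.int64(191)), (np.int64(347), np.int64(191)), (np.int64(348), np.int64(191)), (np.int64(340), np.int64(192)), (np.int64(341), np.int64(192)), (np.int64(342), np.int64(192)), (np.int64(343), np.int64(192)), (np.int64(344), np.int64(192)), (np.int64(345), np.int64(192)), (np.int64(346), np.int64(192)), (np.int64(347), np.int64(192)), (np.int64(348), np.int64(192)), (np.int64(340), np.int64(193)), (np.int64(341), np.int6
[... 495 characters left out ...]
t64(348), np.int64(194)), (np.int64(340), np.int64(195)), (np.int64(341), np.int64(195)), (np.int64(342), np.int64(195)), (np.int64(343), np.int64(195)), (np.int64(344), np.int64(195)), (np.int64(345), np.int64(195)), (np.int64(346), np.int64(195)), (np.int64(347), np.int64(195)), (np.int64(348), np.int64(195)), (np.int64(349), np.int64(195)), (np.int64(340), np.int64(196)), (np.int64(342), np.int64(196)), (np.int64(343), np.int64(196)), (np.int64(351), np.int64(203)), (np.int64(352), np.int64(203)), (np.int64(351), np.int64(204)), (np.int64(352), np.int64(204))]
wrist term [272.95833333 153.04166667] 24 [0.5526 0.2319 0.09  ]
wrist term [252.875      167.85833333] 120 [0.5403 0.2531 0.09  ]
```

View pics/c11.png

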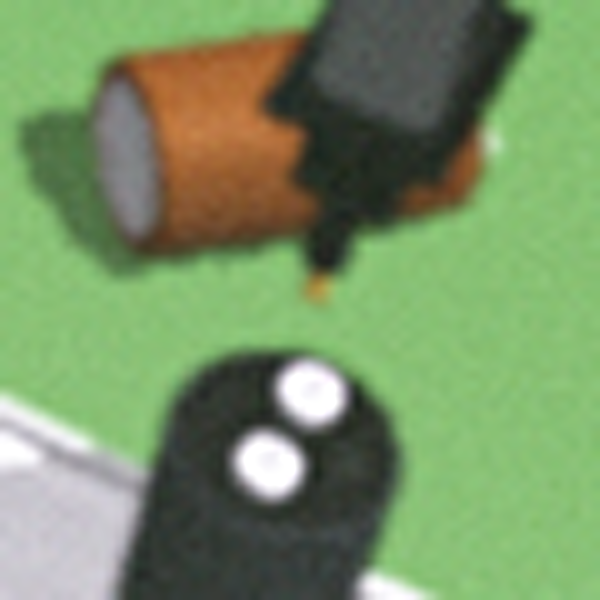

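One pin visible at crop (317,287), within about 1 px of its prediction from the TCP. The terminals are at (310,390) and (270,465), and their measured positions agree within 1.5 mm across cameras. I'll correct sideways and descend to about 12 mm above the terminals.

```bash
python3 -m jog '[[[-0.001,0.001,0.002],[0,0,-0.07]],[[-0.0018,0.0029,0.006],[0,0,-0.07]],[[-0.0018,0.0029,0.012],[0,0,-0.07]],[[-0.0018,0.0029,0.02],[0,0,-0.07]],[[-0.0018,0.0029,0.028],[0,0,-0.07]],[[-0.0018,0.0029,0.035],[0,0,-0.07]],[[-0.0018,0.0029,0.041],[0,0,-0.07]],[[-0.0018,0.0029,0.045],[0,0,-0.07]],[[-0.0018,0.0029,0.045],[0,0,-0.07]],[[-0.0018,0.0029,0.045],[0,0,-0.07]]]'; python3 - <<'E'
from h import *
s=r.sense(); p,R=s['tcp_pos'],s['ee_rot']; show(np.array([.5306,.2535,.1994]),R_down(-96.5)); print(s['wrist_force'])
im,d=r.capture('scene'); cv2.imwrite('pics/c12.png',cv2.resize(im[175:235,320:380],None,fx=10,fy=10,interpolation=2))
for sg in(1,-1):
    X=p+R@np.array([0,sg*.011,.1134]); print('pin',X.round(4),((proj('scene',X)[0]-[320,175])*10).round(0))
E
```

```text
time_s: 20.38
tcp_pos: [0.5307, 0.2536, 0.2154]
ee_rot: [[-0.113, -0.994, 0.0], [-0.994, 0.113, 0.0], [-0.0, -0.0, -1.0]]
wrist_force: [0.7, -0.3, -1.5]
gripper_width: 0.273
shift [0.0001 0.0001 0.016 ] turn5 [-0.002  0.001 -0.003] | 0.0
[ 0.69173487 -0.26085557 -1.47805819]
pin [0.5198 0.2548 0.102 ] [319. 356.]
pin [0.5416 0.2523 0.102 ] [277. 428.]
```

View pics/c12.png

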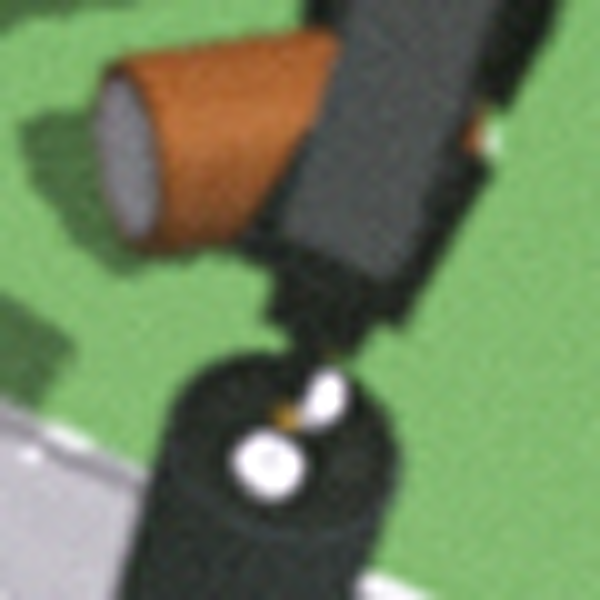

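The pin is at (287,418), about 12 mm above the faces at (270,465) and (320,398). The scene view puts the pins some 2 mm off toward −x/+y, while the wrist view says about 1.5 mm the other way. I'll shift about 1 mm toward the scene estimate and descend slowly.

```bash
python3 -m jog '[[[0.0005,-0.0005,0.001],[0,0,0]],[[0.001,-0.001,0.003],[0,0,0]],[[0.001,-0.001,0.005],[0,0,0]],[[0.001,-0.001,0.007],[0,0,0]],[[0.001,-0.001,0.009],[0,0,0]],[[0.001,-0.001,0.0105],[0,0,0]],[[0.001,-0.001,0.0115],[0,0,0]],[[0.001,-0.001,0.012],[0,0,0]],[[0.001,-0.001,0.012],[0,0,0]],[[0.001,-0.001,0.012],[0,0,0]]]'; python3 - <<'E'
from h import *
im,d=r.capture('scene'); cv2.imwrite('pics/c13.png',cv2.resize(im[175:235,320:380],None,fx=10,fy=10,interpolation=2))
F=[]
for i in range(4): F.append(r.sense()['wrist_force']); r.capture('scene')
print(np.round(F,2))
E
```

```text
time_s: 21.27
tcp_pos: [0.5315, 0.2526, 0.2037]
ee_rot: [[-0.113, -0.994, 0.0], [-0.994, 0.113, 0.0], [-0.001, -0.0, -1.0]]
wrist_force: [-0.2, 0.3, -1.6]
gripper_width: 0.277
[[-0.09 -0.31 -1.96]
 [ 0.24  0.89 -1.73]
 [-0.15 -0.08 -1.  ]
 [ 0.58 -0.23 -2.03]]
```

View pics/c13.png

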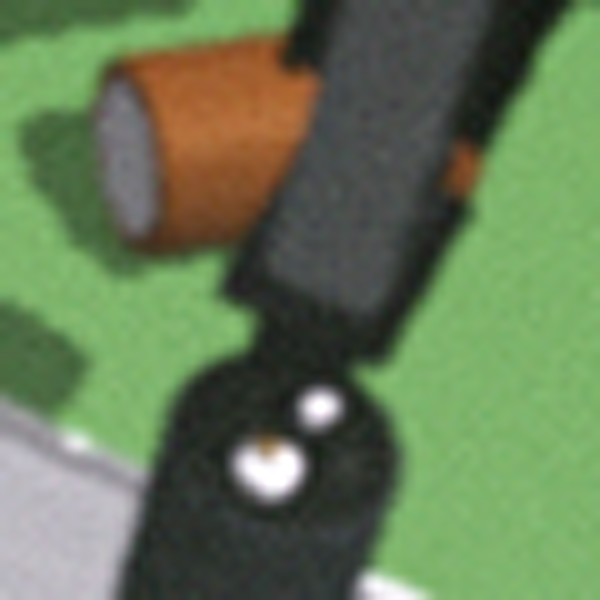

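The pin end (268,452) is right over the terminal (270,465), still no contact force. Lowering in small steps.

```bash
python3 -m jog '[[[0,0,0.0005],[0,0,0]],[[0,0,0.001],[0,0,0]],[[0,0,0.0015],[0,0,0]],[[0,0,0.002],[0,0,0]],[[0,0,0.0025],[0,0,0]],[[0,0,0.003],[0,0,0]],[[0,0,0.003],[0,0,0]],[[0,0,0.003],[0,0,0]],[[0,0,0.003],[0,0,0]],[[0,0,0.003],[0,0,0]]]'; python3 - <<'E'
from h import *
im,d=r.capture('scene'); cv2.imwrite('pics/c14.png',cv2.resize(im[175:235,320:380],None,fx=10,fy=10,interpolation=2))
F=[];M=[];Z=[]
for i in range(8): s=r.sense();F.append(s['wrist_force']);M.append(s['moment']);Z.append(s['tcp_pos']); r.capture('scene')
print(np.mean(F,0).round(2),np.mean(M,0).round(3),np.mean(Z,0).round(4))
E
```

```text
time_s: 22.35
tcp_pos: [0.5316, 0.2526, 0.2008]
ee_rot: [[-0.113, -0.994, 0.001], [-0.994, 0.113, 0.001], [-0.001, -0.001, -1.0]]
wrist_force: [-0.9, -0.2, 1.4]
gripper_width: 0.273
[-0.29 -0.06  1.52] [-0.013  0.086  0.008] [0.5316 0.2526 0.2007]
```

View pics/c14.png

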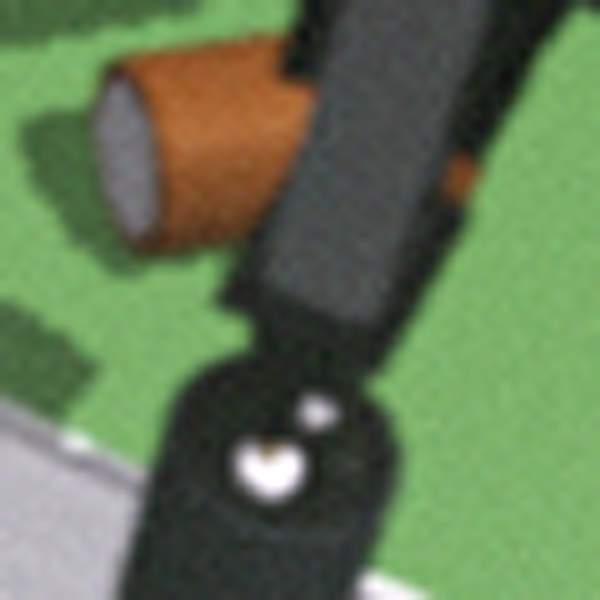

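Contact: ΔFz ≈ 3.1 N, i.e. about 2.4 mm on each pin if both share it (a single pin could not give that over a 3 mm move). I'll add 1.5 mm to reach half-way.

```bash
python3 -m jog '[[[0,0,0.0004],[0,0,0]],[[0,0,0.0008],[0,0,0]],[[0,0,0.0012],[0,0,0]],[[0,0,0.0015],[0,0,0]],[[0,0,0.0015],[0,0,0]],[[0,0,0.0015],[0,0,0]],[[0,0,0.0015],[0,0,0]],[[0,0,0.0015],[0,0,0]],[[0,0,0.0015],[0,0,0]],[[0,0,0.0015],[0,0,0]]]'; python3 - <<'E'
from h import *
F=[];M=[];Z=[]
for i in range(8): s=r.sense();F.append(s['wrist_force']);M.append(s['moment']);Z.append(s['tcp_pos']); r.capture('scene')
print(np.mean(F,0).round(2),np.mean(M,0).round(3),np.mean(Z,0).round(4))
im,d=r.capture('scene'); cv2.imwrite('pics/c15.png',cv2.resize(im[155:245,300:400],None,fx=6,fy=6,interpolation=2))
im,d=r.capture('wrist'); cv2.imwrite('pics/w15.png',im)
E
```

```text
time_s: 23.63
tcp_pos: [0.5315, 0.2526, 0.1992]
ee_rot: [[-0.113, -0.994, 0.0], [-0.994, 0.113, 0.001], [-0.001, -0.0, -1.0]]
wrist_force: [0.2, 0.4, 2.6]
gripper_width: 0.273
[0.12 0.28 2.47] [ 0.031 -0.011  0.015] [0.5315 0.2526 0.1992]
```

View pics/c15.png

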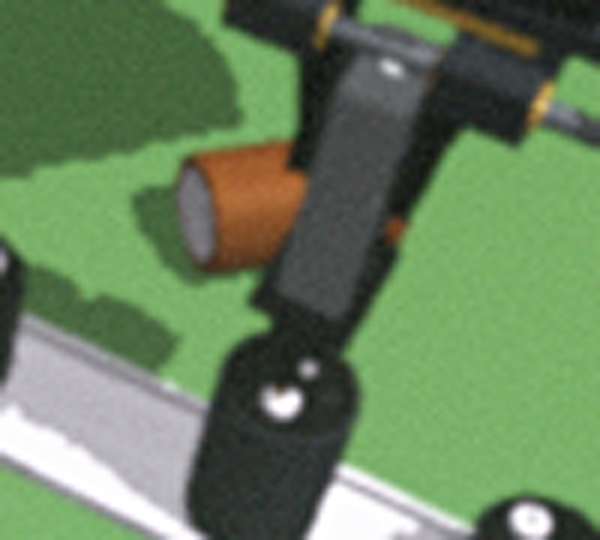

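View pics/w15.png

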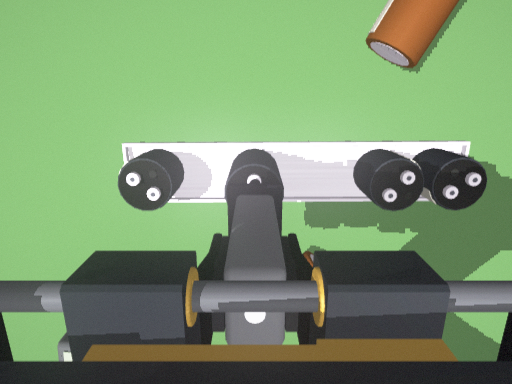

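ΔFz ≈ 4.1 N, and the stiffness over the last step was 0.63 N/mm against 0.7 expected for two pins. So both pins are in about half-way. The views agree: the near pin sits on its terminal (scene crop 282,400), and in the wrist view the visible terminal (254,181) lies on the tool's centre line. Handing in.

```bash
python3 - <<'E'
from station import r
r.finish_job(); print(r.sense()['wrist_force'],r.sense()['time_s'])
E
```

```text
the job is handed in; nothing more can be done
the job is handed in; nothing more can be done
```

I stood the fallen dark capacitor upright in the gap and let go of it. I then lifted the discharge tool from the middle slot and handed the job in at about 24 s, with its pins pressing on the two terminals. `r.finish_job()` reports no verdict.

**Last checks:**
- **Press force:** the wrist force rose by about 4.1 N in total. It grew 0.63 N/mm over the last step, against 0.7 expected for two pins, which suggests both are in about half-way. I had no direct reading of either pin's travel.
- **Tool and neighbours:** the gripper was vertical to 0.1°, with the tool gripped square. In the last pictures the short capacitors had not moved. The screwdriver and nut driver were in their slots when last seen, after the lift.
- **Capacitor:** it stood on the rail's centre line after release, with no sign of leaning in the later pictures. I did not measure its tilt again after letting go.

**What disagreed:** the scene and wrist cameras put the pin alignment 2–3 mm apart, in opposite directions. I placed the tool between the two, nearer the scene estimate, which leaves an estimated error of 1–3 mm against the 7 mm limit. The last pictures show only the near pin on its terminal; the tool hides the far pin, so I inferred that contact from the force.

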